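# Latch the white casting mould shut

## Robot

A 6-joint arm with a two-finger parallel gripper is mounted at the origin on the work surface. World frame = base frame: x ahead of the robot, y to its left, z up, the work surface at z = 0. Lengths are in m, angles in rad, forces in N, time in s.
With the tool pointing down it reaches from about 0.35 to 0.85 m from the base axis. Payload 8.1 kg.
Tool frame: the origin (TCP) lies between the finger pads; the fingertips stand 8 mm ahead of it and the grasp point (between the pads) lies 11 mm behind it (robot.tip_reach is the y of the fingertips in the tool frame, in m); y points along the fingers, z is the direction in which the jaws open and shut, and the axes are right-handed (so a half turn about y gives the same grasp; the last joint's range is limited). The gripper opens to 93 mm and grips with 3 to 60 N. Pads are 15 mm wide; open, the fingers measure 128 mm over their backs; the gripper's body (75 mm by 188 mm) begins 65 mm behind the grasp point.
Start: joints at [1.046, 0.13, 1.488, -0, 1.523, -0.085], TCP at [0.255, 0.543, 0.191] pointing down, gripper open.
Joint ranges: [-2.96, 2.96], [-0.89, 2.26], [0.02, 2.5], [-1.34, 4.48], [0, 2.73], [-2.66, 2.66]. Speed limits (rad/s): [2.39, 2.39, 2.79, 3.14, 3.14, 3.14].

## Interface

Orientations are given as a rotation vector (axis times angle).
In Python, from plant import robot gives the robot as it stands.
- The arm moves only by the tool carry_out, never from a script. Its argument "increments" is a list of rows, each an object with "linear": the shift along the tool's x, y, z in m, a list of three; "yaw": the turn about the tool's y in rad. A call has 1 to 5 rows; each row is the pose to reach, as a shift and turn from the pose measured when the call began, along the tool's axes at that moment; what a row does not reach only later rows make up. A row lasts 1/8 s, in which the tool goes at most 62.5 mm and 10.7 degrees, less where a joint would pass 70% of its speed; a pose out of reach is approached as far as the arm can. A call with a gripper value outside its range is refused whole. "gripper" is the opening, from 0 (shut) to 1 (fully open), set as the call begins (left out, the last holds). The fingers move at their own pace and stop on an object; "newtons" is the grip in N (left out, the last holds). Time passes only in rows, so rows that repeat a pose let the fingers close. It gives the time, the measured TCP pose, the force and the opening at its end, in the units of the state.
- robot.read_state(): the state, without advancing time (a new reading comes with each control period).
- robot.read_camera(name): name is "scene" or "top"; returns the picture (384x512x3 uint8, blue, green, red); there is no depth.
- robot.camera_params(name): a dict with "fov_y" (degrees; the focal length in pixels is half the picture's height over the tangent of half this angle, whatever the lens; pixels are square), "cx", "cy" (the principal point, pixels), "R" (3x3) and "t" (3): a world point X has camera coordinates R X + t. Camera axes: x right, y down, z forward; pixel columns grow to the right and rows downward; lengths in m; the calibration is good to about 2 mm. A picture is of the moment at which its call begins. camera_params takes no time and is no camera call.
- robot.close_job(): hands the job in, once; it reports no verdict.
The state is a dict: "t": time; "q": joint angles; "dq": joint speeds; "joint_torque": joint torques, N m; "tool_pos": TCP position; "orientation": TCP orientation; "force": force on the tool from outside, world axes, zero at the start; "wrist_torque": the same for the moment, N m; "opening": finger opening in m.
Only numpy, scipy, OpenCV 4.12 (cv2) and the standard library are available. Lean on these libraries where they do the work, as an engineer would, in place of code of your own. Each camera call takes 0.05 s, during which the arm holds its last target.

## Task

Close the white plaster mould with the draw latch on its top: first swing the steel strap down so that its end bar drops behind the keeper, then throw the orange lever back past centre until it lies fully down and the two halves are pulled together. Leave the latch of the terracotta mould as it is.

Things in the scene. Friction and masses are not known exactly. Their poses are not given: they have to be found in the camera images.
- white_pivot (a point): Pivot of the orange lever on the white mould, 12 mm above the mould's flat top, 79 mm above the table. x points level towards the keeper, y along the pivot, z up. The mould is two white blocks 90 mm wide, 55 mm high on a plywood board with low rails: a fixed one (x -95 to +35 mm) with the latch and, 3 to 7 mm beyond it, a loose one 100 mm long, 0.5 kg, that slides when pulled.
- white_bar (a point): Centre of the 5 mm cross bar (along y) at the end of the white mould's steel strap, 90 mm from its pin on the lever. Strap: 40 mm wide, plate 28 to 62 mm from the pin, then a 24 mm wide window. x points along it away from the pin. It starts sloping up at 48 to 58 degrees towards the keeper, held by friction; pressed lightly on its plate it falls by itself below 35 degrees, onto the loose block.
- white_keeper (a point): Foot of the keeper's far (hooking) face, on the loose white block's flat top. The keeper is a dark steel plate 14 mm wide, 4 mm thick, 14 mm high, leaning 15 degrees away from the lever; it comes up through the strap's window and the cross bar hooks behind its far side. Axes nearly those of white_pivot; with the mould shut it lies 69 mm from that in x.
- white_lever (a joint): Angle of the white mould's orange lever (18 mm wide, 6 mm thick, 66 mm long from pivot; strap pin 22 mm from pivot). 0 = flat, pointing away from the keeper, shut; pi/2 = upright; starts at 1.8 to 1.93, leaning to the keeper, stop at 2.0. Stays by friction. Pushed near its end from the keeper side it swings over and down with under 6 N, passes centre near 0.25 and is then drawn to 0.
- clay_bar (a point): Centre of the cross bar of the identical strap on the identical latch of the terracotta (red-brown) mould, standing up in the same way; this latch is to be left as it is. The two moulds stand side by side, either one on the left.
Mind the look-alikes: they are no part of the job. Leave any pink, red or yellow look-alike of the part that bears white_keeper alone.

How it is judged:
On the way:
1. the strap's bar has dropped behind the keeper while the lever still stands open (x of white_bar in the frame of white_keeper above 0 m and z of white_bar in the frame of white_keeper below 0.012 m and value of joint white_lever above 1.2 rad), for 0.2 s.
At the end, for the whole second after the job is handed in: The white mould's lever lies down and at rest, within 0.17 rad of flat; its cross bar sits behind the keeper (within 10 mm of its far face, less than 12 mm above its foot) and the two white halves are together within 2.5 mm (value of joint white_lever below 0.17 rad and x of white_bar in the frame of white_keeper between 0 and 0.01 m and z of white_bar in the frame of white_keeper below 0.012 m and x of white_keeper in the frame of white_pivot below 0.0715 m and velocity of joint white_lever between -0.1 and 0.1 rad/s); the robot touches nothing.
It fails at once if the terracotta mould's strap or lever was moved (its bar shifted by more than 30 mm) (distance of clay_bar from where it was at the start of the episode above 0.03 m).
It also fails if it takes over 35 s, if anything falls off the work surface, if the arm or the gripper's body presses on something with over 40 N, if the wrist force passes 120 N, or if a joint passes its speed limit or range.

## Working session

There is one attempt and no reset: what is moved stays moved. The work goes in short steps, Python scripts to look and compute and a tool call to move; the robot and the scene stay as the last step left them, time stands still between calls to the robot, and variables do not carry over. Pictures are saved under pics/ and viewed, and the job is handed in when it is done.

Besides the shell and the picture viewer there is one more tool, called after ">>>" by a JSON object that holds its "fn" and its "kwargs", one argument or row to a line. carry_out: Moves the arm, as the interface text tells. Its arguments: {"type":"object","properties":{"increments":{"type":"array","items":{"type":"object","properties":{"linear":{"type":"array","items":{"type":"number"}},"yaw":{"type":"number"}}}},"gripper":{"type":"number"},"newtons":{"type":"number"}},"required":["increments"]}

```bash
mkdir -p pics; ls
python3 - <<'E'
from plant import robot
import cv2
for n in("scene","top"):
    cv2.imwrite(f"pics/{n}0.png",robot.read_camera(n)); print(n,robot.camera_params(n))
s=robot.read_state();print(s["t"],s["tool_pos"],s["orientation"],s["force"],s["opening"],robot.tip_reach)
E
```

```text
pics
scene {'fov_y': 43.552533029710325, 'cx': 263.94476445641016, 'cy': 195.80453972928007, 'R': array([[ 0.58893544,  0.80809703,  0.01158555],
       [ 0.45356745, -0.31862396, -0.83231925],
       [-0.66890329,  0.49543714, -0.55417546]]), 't': array([-0.35730392, -0.0910957 ,  1.72876894])}
top {'fov_y': 52.08873223606775, 'cx': 250.56066032498714, 'cy': 189.4794456469771, 'R': array([[-0.00860635, -0.99996233,  0.00112723],
       [-0.99642402,  0.00848113, -0.08406692],
       [ 0.08405419, -0.00184671, -0.99645947]]), 't': array([0.13439447, 0.4487413 , 1.0243456 ])}
0.1 [0.25515364 0.54242223 0.18970027] [-1.5447379   0.34535242 -0.34458774] [-0.04212254  0.00644141 -0.40887921] 0.09289720066263649 0.008
```

View pics/scene0.png

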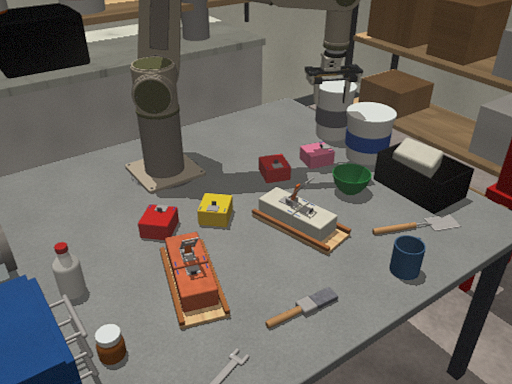

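View pics/top0.png

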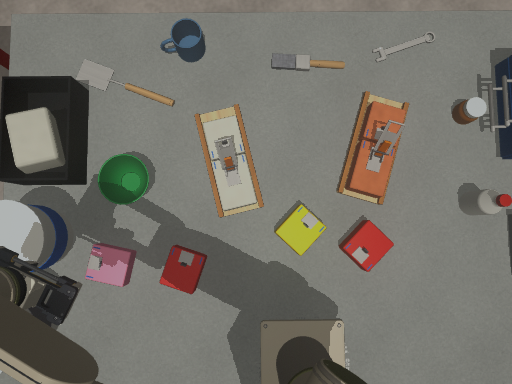

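Run:
```python
import cv2,numpy as np
a=cv2.imread("pics/top0.png")[95:225,180:280]; b=cv2.imread("pics/scene0.png")[165:255,245:355]
cv2.imwrite("pics/topc.png",cv2.resize(a,None,fx=6,fy=6,interpolation=cv2.INTER_CUBIC)[:600] if 0 else cv2.resize(a,None,fx=4.6,fy=4.6,interpolation=cv2.INTER_CUBIC))
cv2.imwrite("pics/scenec.png",cv2.resize(b,None,fx=6.5,fy=6.5,interpolation=cv2.INTER_CUBIC))
```

```text
(no output)
```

View pics/topc.png

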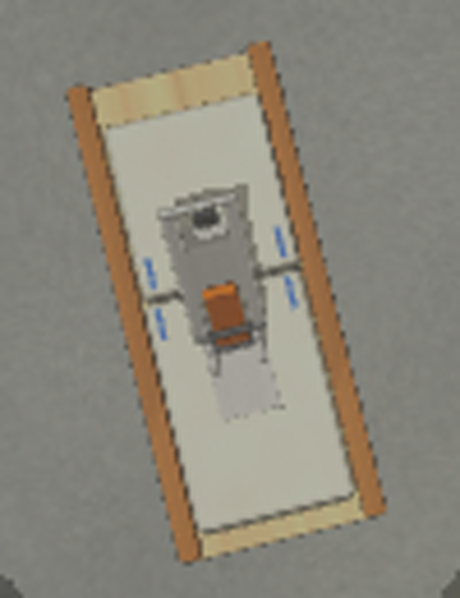

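View pics/scenec.png

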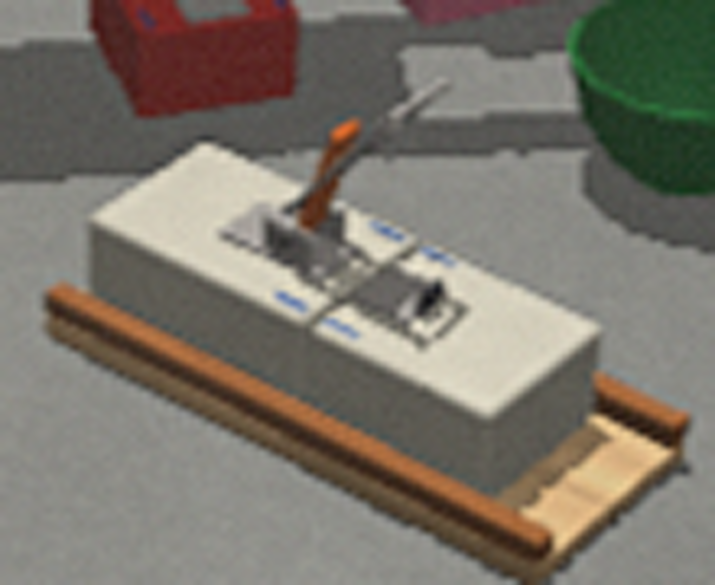

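```bash
cat > h.py <<'E'
import numpy as np, math, cv2
from plant import robot
from scipy.spatial.transform import Rotation as Ro
P={n:robot.camera_params(n) for n in("scene","top")}
def ray(n,u,v):
    p=P[n];f=192/math.tan(math.radians(p["fov_y"])/2);R=np.array(p["R"])
    return -R.T@p["t"], R.T@np.array([(u-p["cx"])/f,(v-p["cy"])/f,1])
def plane(n,u,v,z):
    c,d=ray(n,u,v);return c+d*(z-c[2])/d[2]
def tri(uv1,uv2):
    c,d=ray("top",*uv1);e,g=ray("scene",*uv2);s=np.linalg.lstsq(np.c_[d,-g],e-c,rcond=None)[0]
    a,b=c+d*s[0],e+g*s[1];return (a+b)/2,np.linalg.norm(a-b)
def proj(n,X):
    p=P[n];f=192/math.tan(math.radians(p["fov_y"])/2);c=np.array(p["R"])@X+p["t"];return c[0]/c[2]*f+p["cx"],c[1]/c[2]*f+p["cy"]
def tc(x,y):return x/4.6+180-.4,y/4.6+95-.4
def sc(x,y):return x/6.5+245-.4,y/6.5+165-.4
E
python3 - <<'E'
from h import *
np.set_printoptions(precision=4,suppress=True)
z=.067
cs=[plane("top",*tc(*p),z) for p in[(107,127),(257,95),(355,495),(203,530)]]
print(np.array(cs))
cs2=[plane("scene",*sc(*p),z) for p in[(490,415),(600,325),(205,142),(92,217)]];print("scene corners far-?",np.array(cs2))
for n in ((148,299),(298,268)):print("gap",plane("top",*tc(*n),z))
for n in ((316,318),(412,242)):print("gapS",plane("scene",*sc(*n),z))
print("keeper top",plane("top",*tc(205,215),.079))
print("keeper S top",plane("scene",*sc(435,285),.081))
ax=(cs[0]+cs[1]-cs[2]-cs[3]);ax/=np.linalg.norm(ax);print("axis",ax,math.atan2(ax[1],ax[0]))
print("bar",tri(tc(198,206),sc(445,85)))
print("levertip",tri(tc(220,290),sc(345,130)))
s=robot.read_state();print(Ro.from_rotvec(s["orientation"]).as_matrix(),s["q"])
E
```

```text
[[0.6203 0.2517 0.067 ]
 [0.6378 0.1678 0.067 ]
 [0.4134 0.1152 0.067 ]
 [0.3949 0.1987 0.067 ]]
scene corners far-? [[0.6425 0.167  0.067 ]
 [0.6213 0.2516 0.067 ]
 [0.3981 0.1989 0.067 ]
 [0.4197 0.1157 0.067 ]]
gap [0.5231 0.2288 0.067 ]
gap [0.5397 0.1456 0.067 ]
gapS [0.5437 0.1507 0.067 ]
gapS [0.5223 0.2254 0.067 ]
keeper top [0.5675 0.1963 0.079 ]
keeper S top [0.5695 0.1976 0.081 ]
axis [0.9735 0.2285 0.    ] 0.2305337443291919
bar (array([0.5554, 0.1985, 0.1777]), np.float64(0.012936526438327604))
levertip (array([0.5158, 0.1851, 0.1399]), np.float64(0.0008418975495123027))
[[ 0.9048 -0.0008  0.4257]
 [-0.4257 -0.0014  0.9048]
 [-0.0001 -1.     -0.0017]] [ 1.0456  0.1311  1.4892 -0.      1.523  -0.0854]
```

>>> {"fn": "carry_out", "kwargs": {
  "increments": [
    {"linear": [0.04, -0.05, -0.02], "yaw": -0.12},
    {"linear": [0.09, -0.07, -0.045], "yaw": -0.25},
    {"linear": [0.14, -0.07, -0.07], "yaw": -0.38},
    {"linear": [0.19, -0.07, -0.095], "yaw": -0.5},
    {"linear": [0.24, -0.07, -0.12], "yaw": -0.67}
  ],
  "gripper": 0
}}

```text
t: 0.72
tool_pos: [0.422, 0.3302, 0.2596]
orientation: [-1.564, -0.184, 0.186]
force: [1.0, 0.1, -0.0]
opening: 0.0475
```

```bash
cat >> h.py <<'E'
A=np.array([.9735,.2285,0]);PIV=np.array([.499,.1788,.079])
L=np.array([-.2285,.9735,0])
def go(lx,ly,ztip):
    s=robot.read_state();R=Ro.from_rotvec(s["orientation"]).as_matrix()
    T=PIV+A*lx+L*ly;T[2]=ztip+.008
    d=R.T@(T-s["tool_pos"]);x=R[:,0];yaw=math.atan2(x[1],x[0])
    print("t",s["t"],"shift",d.round(4),"yaw",round(-(math.atan2(A[1],A[0])-yaw),3),"f",np.round(s["force"],1))
    p=s["tool_pos"]-PIV;print("loc",(p@A).round(4),(p@L).round(4),"ztip",s["tool_pos"][2]-.008,s["opening"])
E
python3 -c "
from h import *
go(.035,0,.2)"
```

```text
t 0.725 shift [ 0.0747  0.0517 -0.1652] yaw 0.005 f [ 1.   0.1 -0. ]
loc -0.0404 0.165 ztip 0.2515728517817621 0.04748619674070295
```

>>> {"fn": "carry_out", "kwargs": {
  "increments": [
    {"linear": [0.025, 0, -0.05], "yaw": 0.0},
    {"linear": [0.05, 0, -0.1], "yaw": 0},
    {"linear": [0.075, 0, -0.15], "yaw": 0},
    {"linear": [0.075, 0.02, -0.165], "yaw": 0},
    {"linear": [0.075, 0.04, -0.165], "yaw": 0}
  ]
}}

```text
t: 1.35
tool_pos: [0.5336, 0.1859, 0.2185]
orientation: [-1.565, -0.181, 0.184]
force: [-0.4, -0.2, -0.4]
opening: 0.0011
```

Run:
```python
from h import *
go(.035,0,.125)
a=robot.read_camera("top")[95:225,180:280]; b=robot.read_camera("scene")[135:255,245:355]
a=cv2.resize(a,None,fx=4.2,fy=4.2,interpolation=2);b=cv2.resize(b,None,fx=3.4,fy=4.55,interpolation=2)
cv2.imwrite("pics/c1.png",cv2.hconcat([a,b[:546]]) )
```

```text
t 1.35 shift [-0.0001  0.0855  0.0011] yaw 0.002 f [-0.4 -0.2 -0.4]
loc 0.0353 -0.0009 ztip 0.21048001590795026 0.0011274439935049568
```

View pics/c1.png

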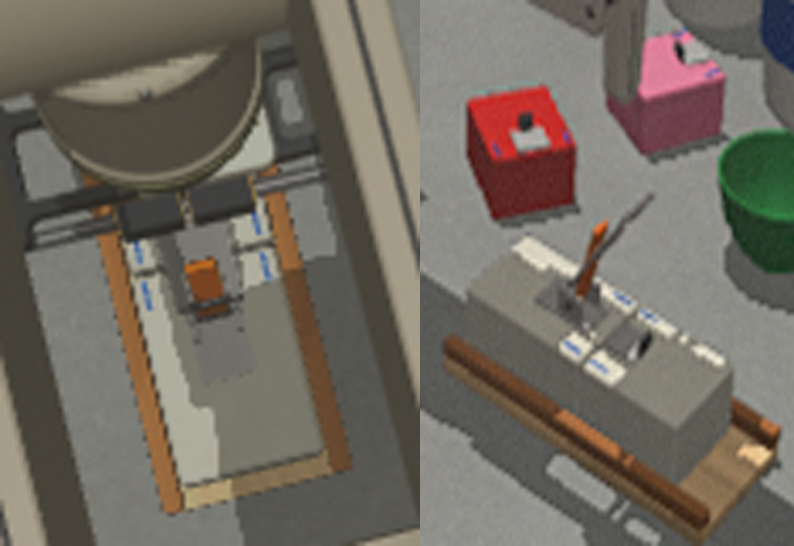

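Run:
```python
from h import *
print(proj("scene",np.array([.5336,.1859,.2105])),proj("top",np.array([.5336,.1859,.2105])))
```

```text
(np.float64(303.0475013054415), np.float64(166.01535632036382)) (np.float64(225.01751385519398), np.float64(144.17242771218127))
```

Run:
```python
from h import *
b=robot.read_camera("scene")[90:200,250:370]
go(.035,0,.125)
b=cv2.resize(b,None,fx=5.4,fy=5.4,interpolation=2)
cv2.imwrite("pics/c2.png",b)
```

```text
t 1.5 shift [ 0.0016  0.0847 -0.0011] yaw 0.005 f [-0.4  0.2 -0.3]
loc 0.0338 0.0012 ztip 0.2096641035796611 0.0004555282316372445
```

View pics/c2.png

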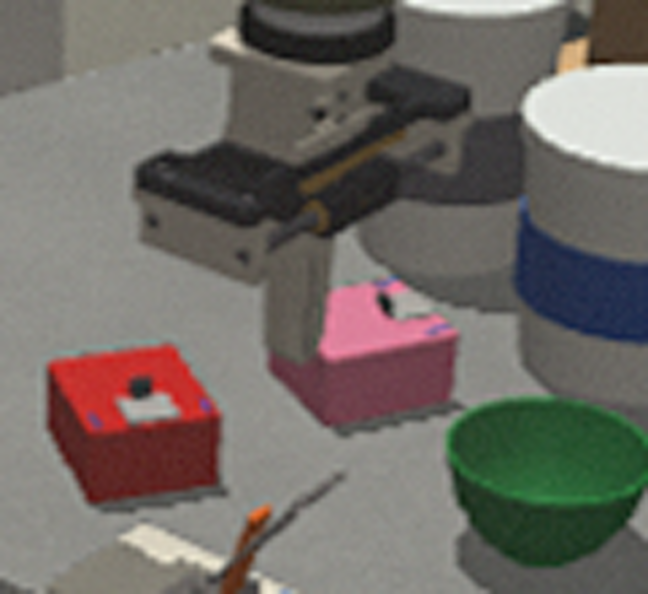

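Run:
```python
from h import *
zv=np.array([.4257,.9048,0])
for s in(-1,1):
  for o in(.047,.064): print(proj("scene",np.array([.2551,.5424,.1817])+s*o*zv))
a=cv2.imread("pics/scene0.png")[40:140,280:400]
cv2.imwrite("pics/c3.png",cv2.resize(a,None,fx=5,fy=5,interpolation=2))
```

```text
(np.float64(316.3001500676636), np.float64(113.30946230587118))
(np.float64(311.7091456176523), np.float64(113.62919167173078))
(np.float64(341.4199574778444), np.float64(111.56005426647089))
(np.float64(345.91542005795094), np.float64(111.24697868232948))
```

View pics/c3.png

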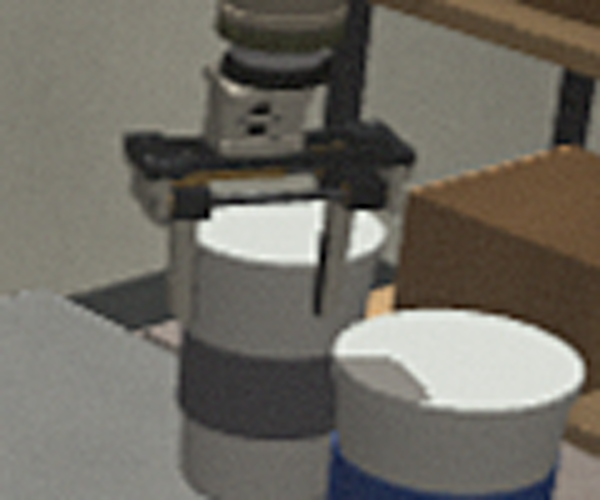

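>>> {"fn": "carry_out", "kwargs": {
  "increments": [
    {"linear": [0.0, 0.02, 0]},
    {"linear": [0, 0.04, 0]},
    {"linear": [0, 0.05, 0]},
    {"linear": [0, 0.06, 0]},
    {"linear": [0, 0.07, 0]}
  ]
}}

```text
$.increments[0]: bad value
```

```bash
cat >> h.py <<'E'
def look(n,r0=130,c0=235):
    go(.035,0,.125)
    b=robot.read_camera("scene")[r0:r0+110,c0:c0+130]
    cv2.imwrite("pics/%s.png"%n,cv2.resize(b,None,fx=5.4,fy=5.4,interpolation=2))
E
python3 -c "
from h import *
look('d1')"
```

```text
t 1.5 shift [ 0.0016  0.0847 -0.0011] yaw 0.005 f [-0.4  0.2 -0.3]
loc 0.0338 0.0012 ztip 0.2096641035796611 0.0004555282316372445
```

View pics/d1.png

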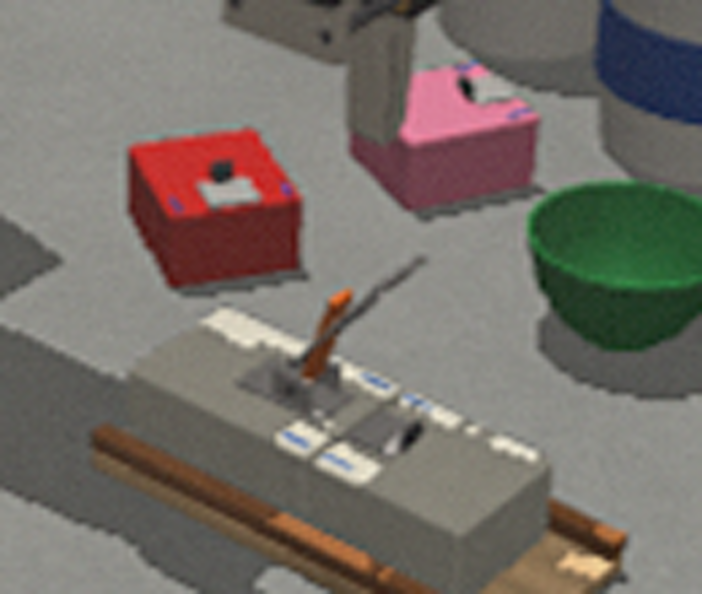

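The move was refused because yaw was missing. The picture still shows the strap standing up, with its bar at crop (425,260). The fingertip at (375,140) looks about 28 mm higher than the stated tip reach gives, so I'll go down in steps and watch the force.

>>> {"fn": "carry_out", "kwargs": {
  "increments": [
    {"linear": [0.001, 0.02, -0.001], "yaw": 0},
    {"linear": [0.001, 0.035, -0.001], "yaw": 0},
    {"linear": [0.001, 0.05, -0.001], "yaw": 0},
    {"linear": [0.001, 0.06, -0.001], "yaw": 0},
    {"linear": [0.001, 0.07, -0.001], "yaw": 0}
  ]
}}

```text
t: 2.17
tool_pos: [0.5334, 0.1872, 0.1484]
orientation: [-1.564, -0.183, 0.188]
force: [-0.2, 0.1, 0.2]
opening: 0.0004
```

```bash
python3 -c "
from h import *
look('d2')"
```

```text
t 2.175 shift [-0.0003  0.0154 -0.0003] yaw 0.006 f [-0.2  0.1  0.2]
loc 0.0354 0.0003 ztip 0.14040030990398253 0.0003970389342961213
```

View pics/d2.png

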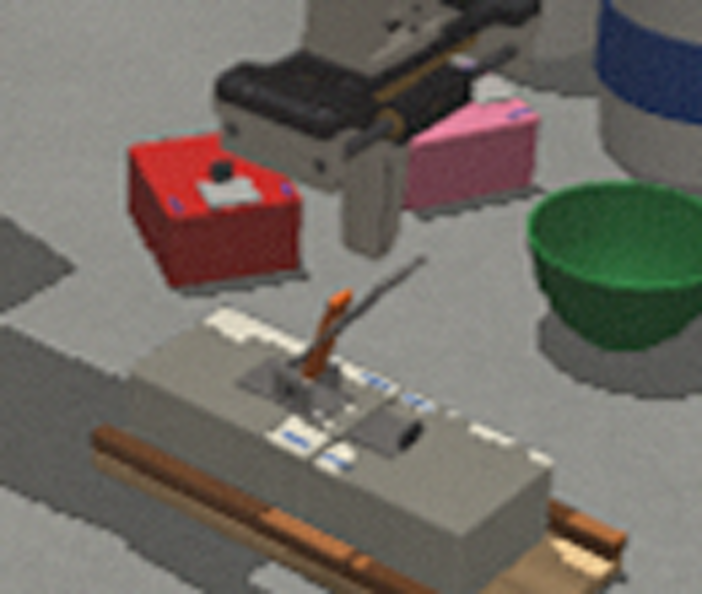

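>>> {"fn": "carry_out", "kwargs": {
  "increments": [
    {"linear": [0, 0.01, 0], "yaw": 0},
    {"linear": [0, 0.018, 0], "yaw": 0},
    {"linear": [0, 0.026, 0], "yaw": 0},
    {"linear": [0, 0.032, 0], "yaw": 0}
  ]
}}

```text
t: 2.72
tool_pos: [0.5327, 0.1869, 0.1147]
orientation: [-1.564, -0.182, 0.189]
force: [1.3, -0.9, -0.5]
opening: 0.0007
```

```bash
python3 -c "
from h import *
look('d3')"
```

```text
t 2.725 shift [ 0.0003 -0.0183 -0.0002] yaw 0.006 f [ 1.3 -0.9 -0.5]
loc 0.0346 0.0002 ztip 0.10667941575343079 0.0007047387434268226
```

View pics/d3.png

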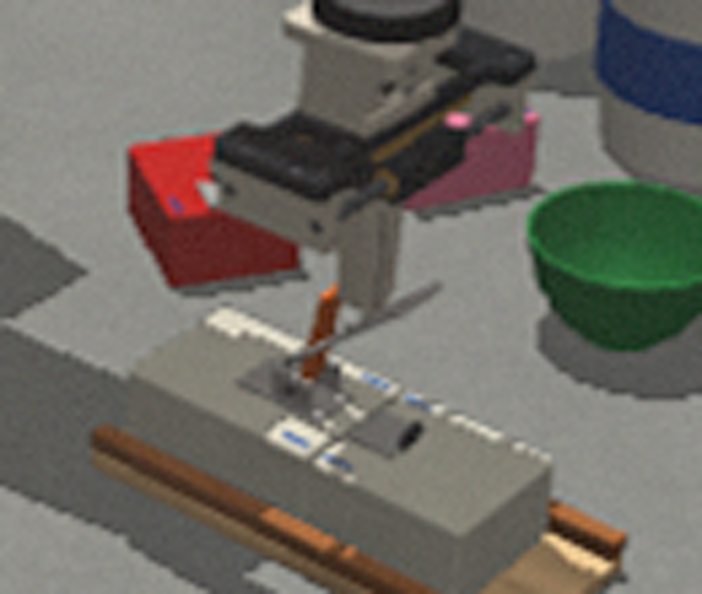

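>>> {"fn": "carry_out", "kwargs": {
  "increments": [
    {"linear": [0, 0.008, 0], "yaw": 0},
    {"linear": [0, 0.015, 0], "yaw": 0},
    {"linear": [0, 0.02, 0], "yaw": 0},
    {"linear": [0, 0.02, 0], "yaw": 0}
  ]
}}

```text
t: 3.28
tool_pos: [0.5314, 0.1866, 0.093]
orientation: [-1.565, -0.18, 0.191]
force: [-0.1, 0.1, 0.4]
opening: 0.0005
```

```bash
python3 -c "
from h import *
look('d4')"
```

```text
t 3.275 shift [ 0.0013 -0.04   -0.0002] yaw 0.006 f [-0.1  0.1  0.4]
loc 0.0334 0.0002 ztip 0.08501702005248171 0.0005017378014054261
```

View pics/d4.png

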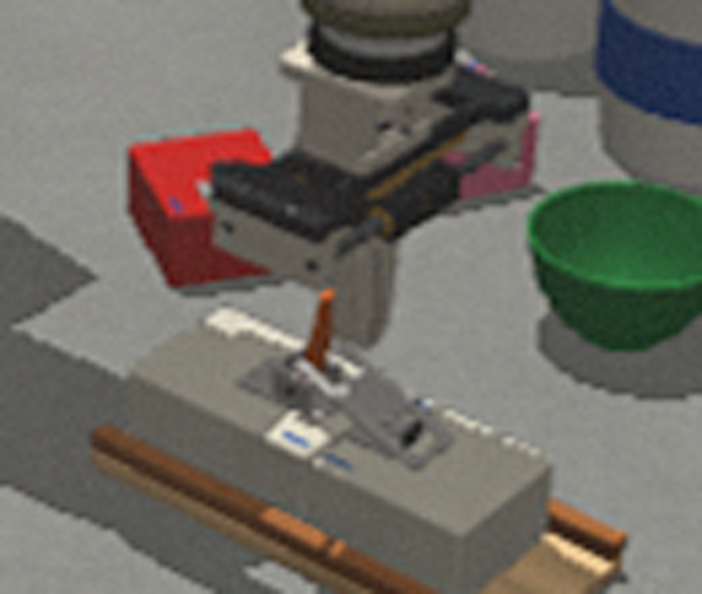

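>>> {"fn": "carry_out", "kwargs": {
  "increments": [
    {"linear": [0.001, -0.012, 0], "yaw": 0},
    {"linear": [-0.008, -0.014, 0], "yaw": 0},
    {"linear": [-0.018, -0.016, 0], "yaw": 0},
    {"linear": [-0.028, -0.017, 0], "yaw": 0},
    {"linear": [-0.034, -0.017, 0], "yaw": 0}
  ]
}}

```text
t: 3.95
tool_pos: [0.4979, 0.1786, 0.1107]
orientation: [-1.565, -0.181, 0.191]
force: [0.1, 0.4, -0.4]
opening: 0.0006
```

```bash
python3 -c "
from h import *
look('d5')"
```

```text
t 3.95 shift [ 0.0359 -0.0226 -0.0003] yaw 0.006 f [ 0.1  0.4 -0.4]
loc -0.0011 0.0 ztip 0.1026649172907991 0.0006044308451478668
```

View pics/d5.png

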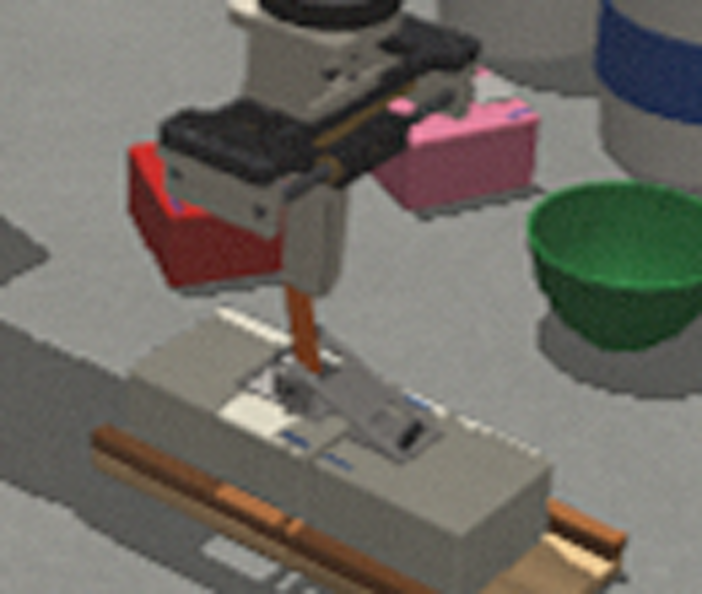

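>>> {"fn": "carry_out", "kwargs": {
  "increments": [
    {"linear": [-0.009, 0.002, 0], "yaw": 0},
    {"linear": [-0.017, 0.006, 0], "yaw": 0},
    {"linear": [-0.0235, 0.011, 0], "yaw": 0},
    {"linear": [-0.029, 0.016, 0], "yaw": 0},
    {"linear": [-0.034, 0.022, 0], "yaw": 0}
  ]
}}

```text
t: 4.62
tool_pos: [0.4641, 0.1704, 0.0886]
orientation: [-1.565, -0.18, 0.191]
force: [0.1, 0.0, 3.1]
opening: 0.0006
```

```bash
python3 -c "
from h import *
look('d6')"
```

```text
t 4.625 shift [ 0.0706 -0.0449 -0.0003] yaw 0.006 f [0.1 0.  3.1]
loc -0.0359 -0.0002 ztip 0.08056762310204582 0.0006072941339167365
```

View pics/d6.png

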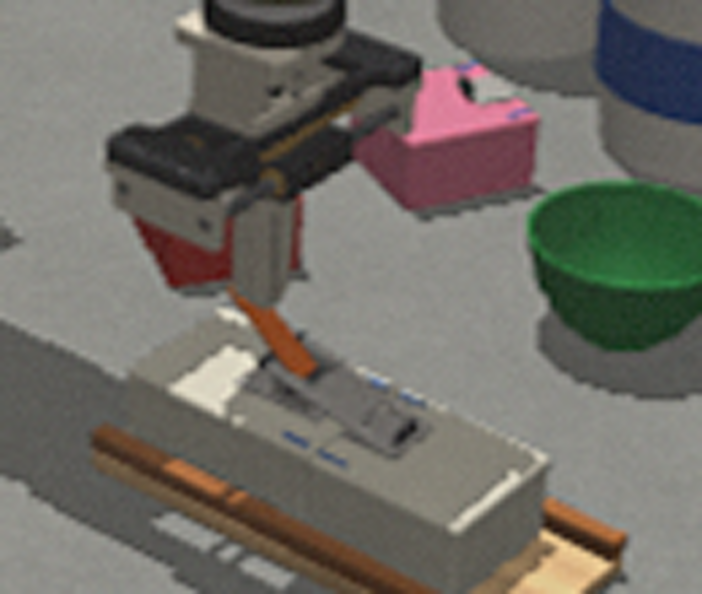

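>>> {"fn": "carry_out", "kwargs": {
  "increments": [
    {"linear": [-0.003, 0.0066, 0], "yaw": 0},
    {"linear": [-0.005, 0.0115, 0], "yaw": 0},
    {"linear": [-0.007, 0.0165, 0], "yaw": 0},
    {"linear": [-0.008, 0.021, 0], "yaw": 0},
    {"linear": [-0.008, 0.021, 0], "yaw": 0}
  ]
}}

```text
t: 5.3
tool_pos: [0.4546, 0.1681, 0.0658]
orientation: [-1.565, -0.178, 0.193]
force: [-0.3, -0.7, 0.1]
opening: 0.0003
```

```bash
python3 -c "
from h import *
look('d7')"
```

```text
t 5.3 shift [ 0.08   -0.068  -0.0003] yaw 0.006 f [-0.3 -0.7  0.1]
loc -0.0457 -0.0003 ztip 0.05784724584787395 0.0003092268323791321
```

View pics/d7.png

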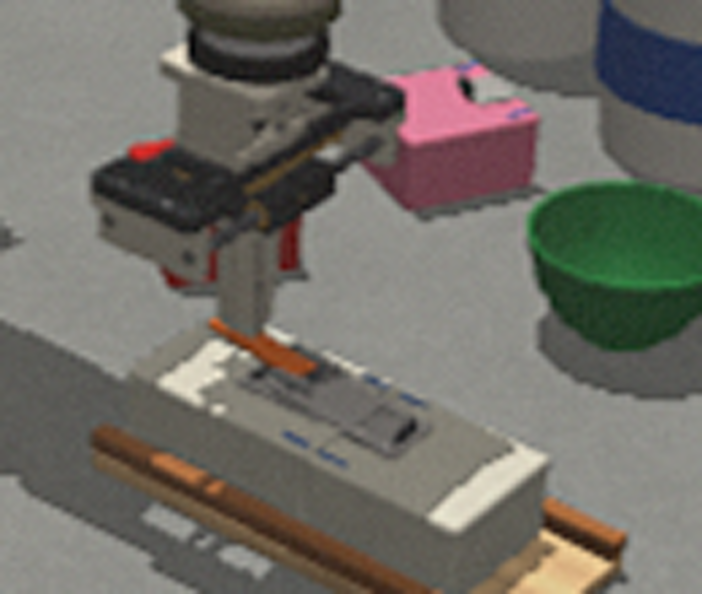

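>>> {"fn": "carry_out", "kwargs": {
  "increments": [
    {"linear": [0.001, 0.002, 0], "yaw": 0},
    {"linear": [0.001, 0.003, 0], "yaw": 0},
    {"linear": [0.001, 0.004, 0], "yaw": 0}
  ]
}}

```text
t: 5.72
tool_pos: [0.4559, 0.1684, 0.0622]
orientation: [-1.565, -0.179, 0.193]
force: [0.5, 0.8, -0.2]
opening: 0.0003
```

Next I'll retract straight up, then back out of the cameras' view.

>>> {"fn": "carry_out", "kwargs": {
  "increments": [
    {"linear": [0, -0.03, 0], "yaw": 0},
    {"linear": [0, -0.07, 0], "yaw": 0},
    {"linear": [0, -0.12, 0], "yaw": 0},
    {"linear": [0, -0.16, 0.03], "yaw": 0},
    {"linear": [0, -0.18, 0.07], "yaw": 0}
  ]
}}

```text
t: 6.35
tool_pos: [0.4422, 0.2377, 0.2453]
orientation: [-1.564, -0.18, 0.188]
force: [0.6, 0.9, -0.4]
opening: 0.0001
```

>>> {"fn": "carry_out", "kwargs": {
  "increments": [
    {"linear": [-0.02, 0, 0.05], "yaw": 0},
    {"linear": [-0.04, 0, 0.1], "yaw": 0},
    {"linear": [-0.06, 0, 0.15], "yaw": 0},
    {"linear": [-0.08, 0, 0.2], "yaw": 0},
    {"linear": [-0.1, 0, 0.24], "yaw": 0}
  ]
}}

```text
t: 6.98
tool_pos: [0.2877, 0.4493, 0.2456]
orientation: [-1.564, -0.181, 0.189]
force: [1.3, -0.5, 0.4]
opening: 0.0005
```

Run:
```python
from h import *
look('e1',150,235)
t=robot.read_camera("top");cv2.imwrite("pics/e2.png",cv2.resize(t[95:225,180:280],None,fx=4.6,fy=4.6,interpolation=2))
b=cv2.imread("pics/top0.png")
d=cv2.absdiff(t,b)[85:210,330:420].max(2);print("clay diff",(d>50).sum())
```

```text
t 6.975 shift [ 0.1779  0.1119 -0.3125] yaw 0.005 f [ 1.3 -0.5  0.4]
loc -0.1439 0.3116 ztip 0.23758772446795837 0.0004961556678260602
clay diff 0
```

View pics/e1.png

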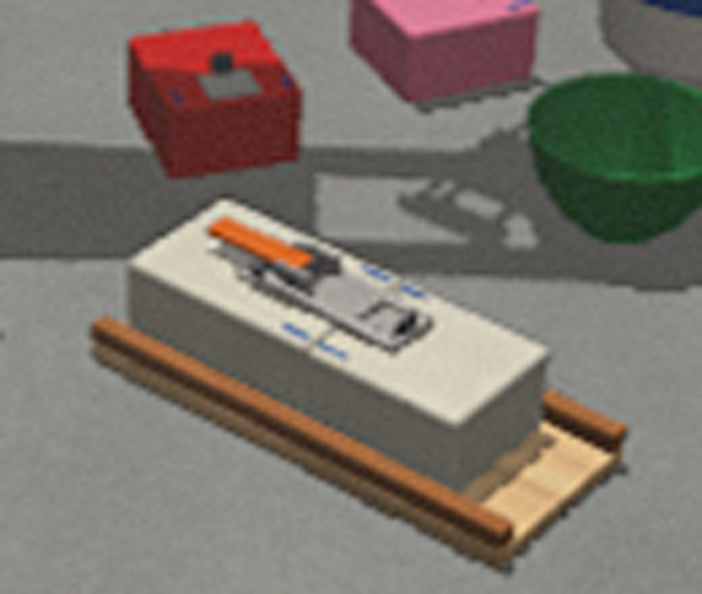

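View pics/e2.png

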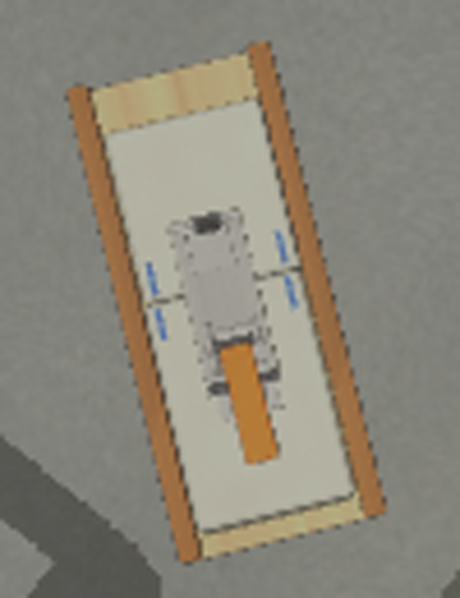

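Run:
```python
from h import *
s=lambda x,y:(x/5.4+235-.4,y/5.4+150-.4)
print("lever end",tri(tc(262,460),s(220,224)))
print("bar",plane("top",*tc(207,212),.07),"loc",(plane("top",*tc(207,212),.07)-PIV)@A)
print("robot",robot.read_state()["force"])
robot.close_job()
```

```text
lever end (array([0.43305133, 0.16692913, 0.07998784]), np.float64(0.0029553734944906276))
bar [0.5710259  0.19579043 0.07      ] loc 0.07399952871227426
robot [ 0.78439673 -1.05833069  0.63552821]
the job is handed in; nothing more can be done
```

The white mould is latched shut and the job is handed in, at about 7 s of the 35 s allowed; no verdict was reported.

I pressed the strap down with closed fingers until it fell over the keeper. Then I pushed the orange lever from the keeper side, over and down.

**Last checks:**
- **Lever:** its end measures at z ≈ 0.080 m against the pivot's 0.079 m, so it lies flat. It gave no resistance to a final light press.
- **Bar:** it sits about 74 mm from the pivot, roughly 5 mm past where the keeper's far face should be (69 mm) with the mould shut.
- **Halves:** the gap between them has shrunk to a thin line in both views. I judged this by eye and did not measure it.
- **Terracotta latch:** the top view shows no change from the first picture.
- **Robot:** the arm is well clear of everything.

**What disagreed or failed:**
- **Fingertip position:** in the scene camera the fingertips were about 28 mm further back than `robot.tip_reach` says. Reaching the strap later than that value predicts fits this, so I used the observed position.
- **Strap bar at the start:** my two-view measurement missed by 13 mm, so I worked from the mould's known geometry instead.
- **Refused move:** one call was refused because I left out the yaw; nothing moved.

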